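# Clamp a sample mount and start the clamp knob cleanly

### The job

On the clamping fixture, first slide the steel strap along its plate by its upright tab until the round sample mount is held snug between the strap's nose and the fence; press only lightly, the mount chips. Then, without lifting the black knob off its stud, turn it gently backwards (counter-clockwise from above) until it clicks down off the blunt end of the thread, and turn it forwards (clockwise), letting it sink, until it stops fully home. Never force the knob against the thread, leave the other things on the bench where they are, and let go at the end.

Things in the scene. Friction and masses are not known exactly. Their poses are not given: they have to be found in the camera images.
- fixture: Fixed clamping fixture: aluminium plate 250 x 80 mm, 12 mm thick, lying on the table. Origin at table height on the vertical axis of the stud; x runs along the plate from the strap's tab (negative x) to the fence (positive x), z up. The plate spans x -120 to +130 mm.
- fence (a point): Middle of the fence's face, 115 mm along the fixture's x from the stud's axis, 25 mm over the table. The fence is an aluminium wall 70 mm wide whose top is 38 mm over the table. Axes as the fixture's.
- strap (a joint): Travel of the strap in m along the fixture's +x, 0 to 0.032; starts between 0 and 0.006. With the mount snug against the fence it reads about 0.020. Sliding friction about 2.5 N plus 8 N per m/s; it stays where it is left.
- strap_tab (a point): Middle of the outer face (looks to the fixture's -x; push here) of the strap's upright tab, 36 mm over the table, 105 mm from the stud's axis at strap 0. The tab is 30 mm wide (fixture y), 8 mm thick, its top 44 mm over the table. The strap is a flat slotted steel bar, 36 mm wide, on the plate, running under the knob (top 18 mm over the table). Axes as the fixture's.
- strap_nose (a point): Middle of the strap's nose, the flat end face (36 mm wide, 12 to 26 mm over the table) that meets the mount; 65 mm from the stud's axis when the strap reads 0. Axes as the fixture's.
- mount: The sample: dark round resin mount, 30 mm diameter, 20 mm high, polished metal face up, about 45 g, standing loose on the plate between the strap's nose and the fence, with some millimetres of gap. Origin at the centre of its underside.
- knob: Black round knurled clamp knob, 52 mm diameter, 39 mm high, about 90 g, loose on the stud with 1 mm sideways play. Origin at its underside's centre, z up, x towards the grey rib on its top. Its underside is 34.5 mm over the table at the start, 25 mm after the click, 19 mm when home. It takes under 0.1 N m running free; run against a stop, the stud gives a little in its rubber bush, about 4.5 N m per rad.
- stud (a point): Top of the steel stud's axis, 45 mm over the table, hidden in the knob. Stud 34 mm in diameter, three-start thread with blunt ends, not visible. At the start three pins in the knob rest on the thread's crowns: forwards they soon run into the blunt ends and jam; backwards the knob turns level for 0.2 to 1.2 rad (unknown) until the pins pass the thread ends and it can drop 9.5 mm: the click.
- knob_top (a point): Centre of the knob's top, 39 mm above its underside. At the click it drops by its weight if held loosely, or under a push of a few N if gripped; held up, it passes over the gap and jams. After the click: backwards 0.2 rad of play, then it jams; forwards up to 0.4 rad of play, then it sinks 6 mm in 1.05 rad (5.7 mm per rad; a tight grip must follow) to a hard stop at home.
- spare_mount: Bystander: another resin mount, 30 mm diameter, 20 mm high, on the table beside the fixture. Origin at its underside.
- objective_a: Bystander: microscope objective standing on the table beside the fixture, 31 mm diameter, 46 mm high. Origin at its underside.
- objective_b: Bystander: a like microscope objective farther to the side.
- driver: Bystander: screwdriver 160 mm long lying on the table beside the fixture.
- tweezers: Bystander: steel tweezers 125 mm long lying on the table.
- dish: Bystander: white ceramic dish, 70 mm diameter, 18 mm high.
- jar: Bystander: brown glass jar, 56 mm diameter, 75 mm high.
There are look-alikes about, which are no part of the job. What is shaped like the knob but blue or green is not meant.

How it is judged:
On the way, in this order (a step that is already met when the one before it is completed fails the run):
1. the strap holds the mount snug against the fence (value of joint strap above 0.0185 m and x of mount in the frame of fixture above 0.0985 m), for 0.2 s.
2. the knob has clicked down off the thread ends (z of knob in the frame of fixture below 0.0275 m and horizontal distance between knob and fixture below 0.005 m), for 0.1 s.
At the end, for the whole second after the job is handed in: The knob sits upright and at rest on the stud, screwed home (underside lower than 20.1 mm over the table, home being 19 mm over the table), and the mount stands upright on the plate, snug (within 1.5 mm) between the strap's nose and the fence (all of step 1 and z of knob in the frame of fixture below 0.0201 m and horizontal distance between knob and fixture below 0.004 m and angle between each of knob, mount's own z axis and vertical below 0.08 rad and angular speed of knob below 0.1 rad/s and z of mount in the frame of fixture below 0.0135 m and linear speed of mount below 0.02 m/s); the robot touches nothing.
It fails at once if the knob is forced against the thread (over 35 N between knob and fixture) (contact force between knob and fixture above 35 N).
It fails at once if the mount is pressed hard (over 40 N in all between the mount and the fixture, strap included) (contact force between mount and fixture above 40 N).
It fails at once if the knob is lifted off its stud (more than 6 mm above where it stood) (z of knob in the frame of fixture above 0.0405 m).
It fails at once if another thing on the bench is moved by more than 15 mm (distance of any of spare_mount, objective_a, objective_b, driver, tweezers, dish, jar from where it was at the start of the episode above 0.015 m).
It also fails if it takes over 64 s, if anything falls off the work surface, if the arm or the gripper's body presses on something with over 40 N, if the wrist force passes 120 N, or if a joint passes its speed limit or range.

### The arm

A 6-joint arm with a two-finger parallel gripper is mounted at the origin on the work surface. World frame = base frame: x ahead of the robot, y to its left, z up, the work surface at z = 0. Lengths are in m, angles in rad, forces in N, time in s.
With the tool pointing down it reaches from about 0.3 to 0.875 m from the base axis. Payload 6.4 kg.
Tool frame: the origin (TCP) lies between the finger pads; the fingertips stand 25 mm ahead of it and the grasp point (between the pads) lies 6 mm ahead of it (ctrl.finger_overhang is the distance from the TCP to the fingertips, in m); x points along the fingers, z is the direction in which the jaws open and shut, and the axes are right-handed (so a half turn about x gives the same grasp; the last joint's range is limited). The gripper opens to 85 mm and grips with 20 to 120 N. Pads are 22 mm wide; open, the fingers measure 114 mm over their backs; the gripper's body (76 mm by 85 mm) begins 54 mm behind the grasp point. The pads swing forward as they close: fully open they stand 13 mm farther back than shut.
Start: joints at [1.057, 0.181, 1.607, -0, 1.354, -0.206], TCP at [0.174, 0.548, 0.256] pointing down, gripper open.
Joint ranges: [-2.99, 2.99], [-0.89, 2.07], [0.3, 2.58], [-1.14, 4.28], [0, 2.63], [-3.12, 3.12]. Speed limits (rad/s): [2.57, 2.57, 3.01, 3.14, 3.14, 3.14].

### API

Orientations are given as a unit quaternion [w, x, y, z].
In Python, from bench import ctrl gives the robot as it stands.
- The arm moves only by the tool jog_arm, never from a script. Its argument "commands" is one flat list of numbers, 7 for each row, row after row: the shift along the tool's x, y, z as a fraction of full scale, then the turn, a rotation vector about the tool's x, y, z as a fraction of full scale, then the gripper's target within -1 to 1 (fully open at 1, half-way at 0, shut at -1). A call has 1 to 10 rows; each row is the pose to reach, as a shift and turn from the pose commanded when the call began, along the tool's axes at that moment, turning the shorter way round; what a row does not reach only later rows make up. Full scale, the value 1, is 0.2 m for a shift and 2 pi rad for a turn. A row lasts 1/8 s, in which the tool goes at most 62.5 mm and 10.7 degrees, less where a joint would pass 70% of its speed; a pose out of reach is approached as far as the arm can. A call with a number of a shift or a turn outside -1 to 1 is refused whole. A call with a gripper value outside its range is refused whole. The fingers move at their own pace and stop on an object; the grip force is fixed at half the most. Time passes only in rows, so rows that repeat a pose let the fingers close. It gives the time, the measured TCP pose, the force and the opening at its end, in the units of the state.
- ctrl.get_obs(): the state, without advancing time (a new reading comes with each control period).
- ctrl.camera(name): name is "scene" or "top" or "wrist"; returns a dict with "frame" (384x512x3 uint8, red, green, blue), "K" (3x3 intrinsics, pixels), "rvec" (rotation vector, rad) and "tvec" (3), from world to camera coordinates, as OpenCV has them; the wrist camera has in their place "tool_from_camera" (4x4, takes a point from camera to tool coordinates, whose origin is the TCP and whose axes are the tool frame's). Camera axes: x right, y down, z forward; pixel columns grow to the right and rows downward; lengths in m; the calibration is good to about 2 mm. A picture is of the moment at which its call begins: read the wrist's pose just before it. There is no depth.
- ctrl.hand_in(): hands the job in, once; it reports no verdict.
The state is a dict: "time_s": time; "q": joint angles; "dq": joint speeds; "joint_efforts": joint torques, N m; "eef_pos": TCP position; "eef_rot": TCP orientation; "wrist_force": force on the tool from outside, world axes, zero at the start; "torque": the same for the moment, N m; "opening": opening from 0.0 (shut) to 1.0 (fully open).
Only numpy, scipy, OpenCV 4.12 (cv2) and the standard library are available. Lean on these libraries where they do the work, as an engineer would, in place of code of your own. Each camera call takes 0.05 s, during which the arm holds its last target.

## Working session

There is one attempt and no reset: what is moved stays moved. The work goes in short steps, Python scripts to look and compute and a tool call to move; the robot and the scene stay as the last step left them, time stands still between calls to the robot, and variables do not carry over. Pictures are saved under pics/ and viewed, and the job is handed in when it is done.

Besides the shell and the picture viewer there is one more tool, called after "Request:" as name(argument=value, ...) on one line, values as JSON. jog_arm: Moves the arm, as the interface text tells. Its arguments: {"type":"object","properties":{"commands":{"type":"array","items":{"type":"number"}}},"required":["commands"]}

```bash
mkdir -p pics; ls; python3 - <<'E'
from bench import ctrl
import cv2,json,pickle
o=ctrl.get_obs(); print({k:(v if not hasattr(v,'tolist') else v.tolist()) for k,v in o.items()}, ctrl.finger_overhang)
d={}
for n in ("scene","top","wrist"):
    c=ctrl.camera(n); d[n]=c; cv2.imwrite(f"pics/{n}0.png",c["frame"][:,:,::-1])
    print(n,{k:v for k,v in c.items() if k!="frame"})
pickle.dump(d,open("cam0.pkl","wb"))
E
```

```text
pics
{'time_s': 0.0, 'q': [1.0566787166425473, 0.18156616166041456, 1.6080200577381727, -2.706920302286682e-05, 1.3537984539554928, -0.2062938184149376], 'dq': [0.0002582048820067821, -5.1990562537742965e-05, 0.0005359756506480057, -8.561488502512276e-05, -0.00027718361410949483, 0.0007531049342951863], 'joint_efforts': [0.001538776523375418, -44.48726534843445, -35.133715867996216, -0.0001569098822074011, 0.009099967719521374, 5.438594854467738e-06], 'eef_pos': [0.17394388880722236, 0.5475154355934352, 0.2553641681448612], 'eef_rot': [0.570167181289604, -0.4177083508372826, 0.5713137938597872, 0.4171686325295827], 'wrist_force': [0.13118236113851078, 0.18161681779113814, 0.06770672926635204], 'torque': [0.0025308671947510994, -0.010708872487274678, -0.062273707809115446], 'opening': 0.999192625811659} 0.025
scene {'K': array([[476.77312354,   0.        , 260.32999283],
       [  0.        , 476.77312354, 192.7974073 ],
       [  0.        ,   0.        ,   1.        ]]), 'rvec': array([ 1.32947846,  1.97744239, -1.1009986 ]), 'tvec': array([ 0.20802119, -0.22789395,  1.75414704])}
top {'K': array([[483.86785429,   0.        , 258.70553178],
       [  0.        , 483.86785429, 184.90670151],
       [  0.        ,   0.        ,   1.        ]]), 'rvec': array([ 2.16558667, -2.10194358,  0.19330512]), 'tvec': array([0.00692613, 0.56651756, 1.57110015])}
wrist {'K': array([[335.64157642,   0.        , 249.45770854],
       [  0.        , 335.64157642, 188.57951955],
       [  0.        ,   0.        ,   1.        ]]), 'tool_from_camera': array([[ 7.98512054e-04, -3.28550219e-01,  9.44486165e-01,
        -1.17587235e-01],
       [ 8.11702786e-04, -9.44485942e-01, -3.28550827e-01,
         8.57965909e-02],
       [ 9.99999352e-01,  1.02899385e-03, -4.87498282e-04,
        -7.22406025e-04],
       [ 0.00000000e+00,  0.00000000e+00,  0.00000000e+00,
         1.00000000e+00]])}
```

View pics/scene0.png

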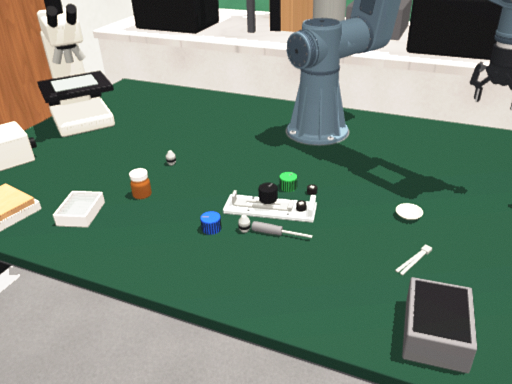

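View pics/top0.png

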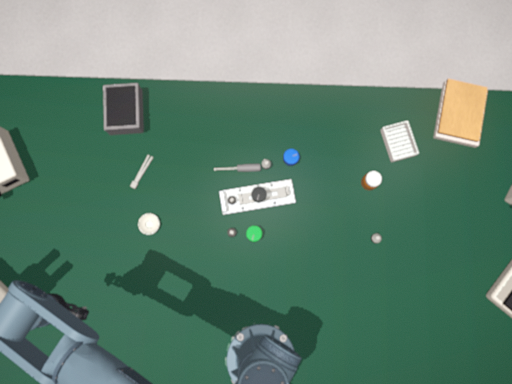

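View pics/wrist0.png

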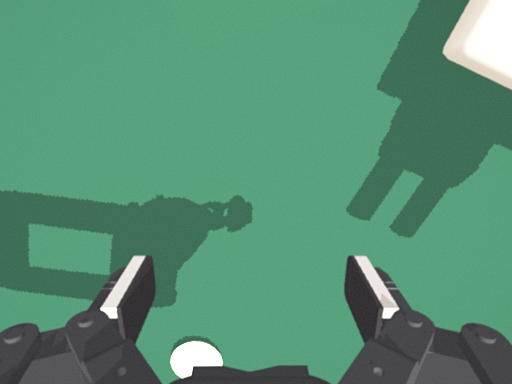

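The top view shows the fixture near px (258,196). The knob is at (259,194), the mount and fence are to the left (~(232,200)), and the tab is to the right (~(288,190)). I'll zoom in and measure.

```bash
cat > h.py <<'E'
import numpy as np,cv2,pickle
from scipy.spatial.transform import Rotation as R
def ray(c,uv,o=None):
    uv=np.array(uv,float).reshape(-1,2); K=c["K"]
    d=np.c_[(uv[:,0]-K[0,2])/K[0,0],(uv[:,1]-K[1,2])/K[1,1],np.ones(len(uv))]
    if "rvec" in c:
        Rm=cv2.Rodrigues(c["rvec"])[0]; return -Rm.T@c["tvec"], d@Rm
    T=c["tool_from_camera"]; q=o["eef_rot"]; Rt=R.from_quat([q[1],q[2],q[3],q[0]]).as_matrix()
    return np.array(o["eef_pos"])+Rt@T[:3,3], d@(Rt@T[:3,:3]).T
def onplane(c,uv,z,o=None):
    p,d=ray(c,uv,o); return p+d*((z-p[2])/d[:,2])[:,None]
def proj(c,X,o=None):
    X=np.array(X,float).reshape(-1,3)
    if "rvec" in c: return cv2.projectPoints(X,c["rvec"],c["tvec"],c["K"],None)[0].reshape(-1,2)
    T=c["tool_from_camera"]; q=o["eef_rot"]; Rt=R.from_quat([q[1],q[2],q[3],q[0]]).as_matrix()
    t=(X-np.array(o["eef_pos"]))@Rt; cc=(t-T[:3,3])@T[:3,:3]; uv=cc@c["K"].T; return uv[:,:2]/uv[:,2:]
E
python3 - <<'E'
from h import *
d=pickle.load(open("cam0.pkl","rb"))
f=d["top"]["frame"][:,:,::-1]; cv2.imwrite("pics/topz.png",cv2.resize(f[145:250,200:315],None,fx=6,fy=6,interpolation=cv2.INTER_CUBIC)[:600])
f=d["scene"]["frame"][:,:,::-1]; cv2.imwrite("pics/scenez.png",cv2.resize(f[165:250,190:330],None,fx=5.5,fy=5.5,interpolation=cv2.INTER_CUBIC))
E
```

```text
(no output)
```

View pics/topz.png

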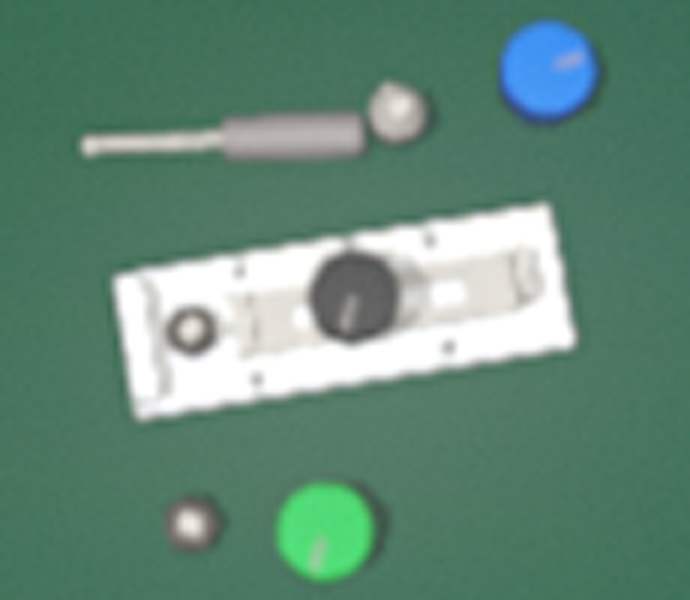

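View pics/scenez.png

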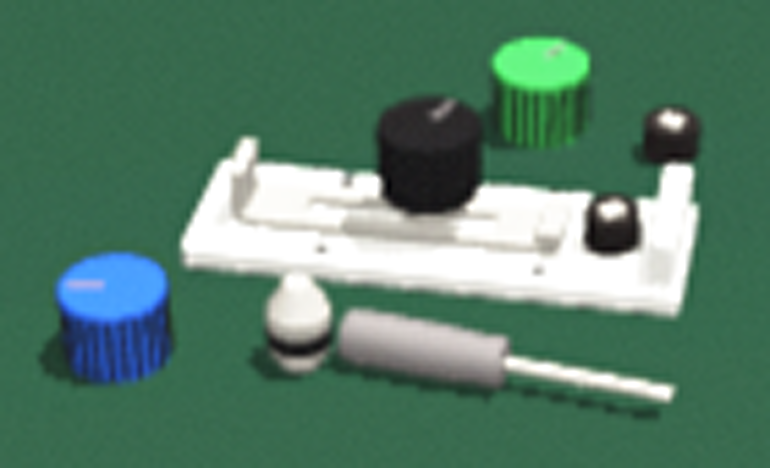

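```bash
python3 - <<'E'
from h import *
d=pickle.load(open("cam0.pkl","rb")); c=d["top"]
f=c["frame"][:,:,::-1]; 
w=(f.min(2)>150).astype(np.uint8); n,l,s,ce=cv2.connectedComponentsWithStats(w)
i=l[188,275] if l[188,275] else l[210,240]; print(s[i])
m=(l==i).astype(np.uint8)
cnt=np.vstack([x for x in cv2.findContours(m,cv2.RETR_EXTERNAL,cv2.CHAIN_APPROX_NONE)[0]])
box=cv2.boxPoints(cv2.minAreaRect(cnt)); print(box)
P=onplane(c,box,0.012); print(P.round(4)); print([np.linalg.norm(P[k]-P[k-1]).round(4) for k in range(4)])
z=lambda a:np.array(a)/6+[200,145]-0.4
pc=onplane(c,[z(a) for a in [(115,273),(550,205),(575,345),(137,418)]],0.012); print(pc.round(4))
# knob top
g=f[145:250,200:315]; 
hsv=cv2.cvtColor(f,cv2.COLOR_BGR2HSV)
k=((f.max(2)<95)).astype(np.uint8); k[:, :240]=0;k[:,275:]=0;k[:180]=0;k[212:]=0
n,l,s,ce=cv2.connectedComponentsWithStats(k); j=1+np.argmax(s[1:,4]); print(s[j],ce[j]); 
cn=cv2.findContours((l==j).astype(np.uint8),cv2.RETR_EXTERNAL,cv2.CHAIN_APPROX_NONE)[0][0]
print(cv2.minEnclosingCircle(cn))
K=onplane(c,[z((350,290))],0.0735);print("knob",K)
Kc=onplane(c,[ce[j]],0.06);print("knob c",Kc)
for nm,p,zz in [("mount",(191,330),.032),("nose",(242,326),.026),("tabtop",(527,276),.044),("fence",(155,338),.038),("objA",(398,105),.03),("green",(325,530),.035),("spare",(192,524),.02),("rib1",(352,300),.0735),("rib2",(346,328),.0735)]:
  print(nm,onplane(c,[z(p)],zz).round(4))
E
```

```text
[ 219  179   77   36 1614]
[[217.83786 190.02702]
 [291.4595  177.75676]
 [295.54056 202.24324]
 [221.91891 214.5135 ]]
[[ 0.5505  0.1627  0.012 ]
 [ 0.601  -0.0882  0.012 ]
 [ 0.5165 -0.1036  0.012 ]
 [ 0.467   0.1453  0.012 ]]
[np.float64(0.0854), np.float64(0.2559), np.float64(0.0859), np.float64(0.2537)]
[[ 0.5504  0.1596  0.012 ]
 [ 0.5974 -0.0876  0.012 ]
 [ 0.517  -0.1032  0.012 ]
 [ 0.4679  0.1436  0.012 ]]
[253 188  12   5  20] [258.65 189.35]
((258.5, 192.0), 5.500100135803223)
knob [[0.53493726 0.02569238 0.0735    ]]
knob c [[0.5491859 0.0236177 0.06     ]]
mount [[0.5161 0.114  0.032 ]]
nose [[0.5201 0.0857 0.026 ]]
tabtop [[ 0.5505 -0.0731  0.044 ]]
fence [[0.5101 0.1336 0.038 ]]
objA [[0.6493 0.0013 0.03  ]]
green [[0.4062 0.0355 0.035 ]]
spare [[0.4085 0.1098 0.02  ]]
rib1 [[0.5294 0.0244 0.0735]]
rib2 [[0.5138 0.0273 0.0735]]
```

```bash
cat >> h.py <<'E'
def rot(o):
    q=o["eef_rot"]; return R.from_quat([q[1],q[2],q[3],q[0]]).as_matrix()
def plan(o,pos,zdir_yaw=None,tgt=None):
    """numbers for jog: shift frac, turn frac. target: tool x down, tool z at yaw"""
    Rt=rot(o); 
    s=Rt.T@(np.array(pos)-o["eef_pos"])/0.2
    zc=np.array([np.cos(zdir_yaw),np.sin(zdir_yaw),0]); x=np.array([0,0,-1.]); T=np.c_[x,np.cross(zc,x),zc]
    r=R.from_matrix(Rt.T@T).as_rotvec()/(2*np.pi)
    return s.round(4),r.round(4)
E
python3 - <<'E'
from h import *
from bench import ctrl
o=ctrl.get_obs(); Rt=rot(o); print(Rt.round(3)); print("yaw z",np.arctan2(Rt[1,2],Rt[0,2]))
stud=np.array([.534,.023,0]);
# look pose: above, both z yaws
for y in (1.763,1.763-np.pi,1.763-np.pi/2,1.763+np.pi/2): print(y,plan(o,[.534,.023,.30],y))
E
```

```text
[[-0.001 -0.953  0.303]
 [-0.001  0.303  0.953]
 [-1.     0.    -0.001]]
yaw z 1.263061581726797
1.763 (array([-0.2202, -2.5101, -1.9551]), array([-0.0796, -0.0002, -0.0001]))
-1.3785926535897932 (array([-0.2202, -2.5101, -1.9551]), array([ 4.204e-01, -1.000e-04,  3.000e-04]))
0.19220367320510334 (array([-0.2202, -2.5101, -1.9551]), array([ 1.704e-01, -2.000e-04,  1.000e-04]))
3.3337963267948965 (array([-0.2202, -2.5101, -1.9551]), array([-3.296e-01, -1.000e-04, -2.000e-04]))
```

Request:
jog_arm(commands=[-0.1,-0.84,-0.65,0,0,0,1,-0.1,-0.84,-0.65,0,0,0,1,-0.1,-0.84,-0.65,0,0,0,1,-0.1,-0.84,-0.65,0,0,0,1,-0.1,-0.84,-0.65,0,0,0,1])

```text
time_s: 0.78
eef_pos: [0.2959, 0.3721, 0.2764]
eef_rot: [0.572, -0.416, 0.571, 0.416]
wrist_force: [0.1, 1.0, 0.4]
opening: 1.001
```

Request:
jog_arm(commands=[-0.1,-0.84,-0.65,0,0,0,1,-0.1,-0.84,-0.65,0,0,0,1,-0.1,-0.84,-0.65,0,0,0,1,-0.1,-0.84,-0.65,0,0,0,1,-0.1,-0.84,-0.65,0,0,0,1])

```text
time_s: 1.4
eef_pos: [0.4162, 0.1981, 0.2962]
eef_rot: [0.571, -0.417, 0.571, 0.417]
wrist_force: [-1.1, 1.0, -0.2]
opening: 1.004
```

Request:
jog_arm(commands=[0,-0.83,-0.655,0.17,0,0,1,0,-0.83,-0.655,0.17,0,0,1,0,-0.83,-0.655,0.17,0,0,1,0,-0.83,-0.655,0.17,0,0,1,0,-0.83,-0.655,0.17,0,0,1,0,-0.83,-0.655,0.17,0,0,1,0,-0.83,-0.655,0.17,0,0,1,0,-0.83,-0.655,0.17,0,0,1])

```text
time_s: 2.4
eef_pos: [0.534, 0.0247, 0.296]
eef_rot: [0.703, -0.07, 0.704, 0.07]
wrist_force: [0.4, 1.0, -0.2]
opening: 0.998
```

```bash
python3 - <<'E'
from h import *
from bench import ctrl
o=ctrl.get_obs(); c=ctrl.camera("wrist"); pickle.dump((o,c),open("w1.pkl","wb"))
print(o["time_s"],o["eef_pos"],o["q"],o["wrist_force"])
cv2.imwrite("pics/w1.png",c["frame"][:,:,::-1])
E
```

```text
2.4 [0.53395682 0.02467957 0.29604628] [-1.76183017e-01  5.79978560e-02  1.66177258e+00  2.94921011e-04
  1.42231927e+00 -3.75318245e-01] [ 0.38256258  1.03118804 -0.24948356]
```

View pics/w1.png

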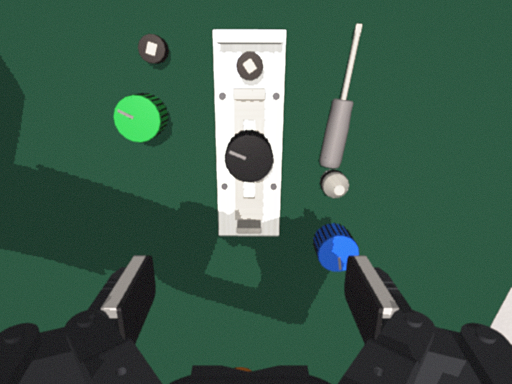

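The wrist view shows the fixture straight on. Knob top is at ~(249,156), mount at (250,66), fence edge at row ~42, tab at (249,225), and nose at row ~92.

```bash
python3 - <<'E'
from h import *
o,c=pickle.load(open("w1.pkl","rb")); f=c["frame"][:,:,::-1]
cv2.imwrite("pics/w1z.png",cv2.resize(f[20:250,190:310],None,fx=2.6*1.0,fy=2.6,interpolation=cv2.INTER_CUBIC))
w=(f.min(2)>110).astype(np.uint8); w[:, :200]=0; w[:,300:]=0
n,l,s,ce=cv2.connectedComponentsWithStats(w); j=1+np.argmax(s[1:,4]); m=(l==j)
# side edges: left / right per row
for r in (60,80,110,130,180,200):
    xs=np.where(m[r])[0]; P=onplane(c,[(xs.min()-.5,r),(xs.max()+.5,r)],.012,o); print(r,xs.min(),xs.max(),P.round(4).tolist(),"mid",P.mean(0).round(4))
k=(f.max(2)<60).astype(np.uint8); 
g=np.zeros_like(k); g[120:190,215:285]=k[120:190,215:285]
n,l,s,ce=cv2.connectedComponentsWithStats(g); j=1+np.argmax(s[1:,4]); print(s[j],ce[j])
E
```

```text
60 213 285 [[0.4729, 0.1114, 0.012], [0.5529, 0.1276, 0.012]] mid [0.5129 0.1195 0.012 ]
80 214 284 [[0.4775, 0.0906, 0.012], [0.5568, 0.1066, 0.012]] mid [0.5172 0.0986 0.012 ]
110 214 283 [[0.483, 0.0576, 0.012], [0.5634, 0.0738, 0.012]] mid [0.5232 0.0657 0.012 ]
130 215 282 [[0.488, 0.0347, 0.012], [0.5676, 0.0508, 0.012]] mid [0.5278 0.0428 0.012 ]
180 217 281 [[0.5008, -0.0266, 0.012], [0.5808, -0.0104, 0.012]] mid [ 0.5408 -0.0185  0.012 ]
200 217 280 [[0.5053, -0.0532, 0.012], [0.5858, -0.0369, 0.012]] mid [ 0.5455 -0.045   0.012 ]
[ 226  131   47   51 1195] [250.02677824 160.23933054]
```

View pics/w1z.png

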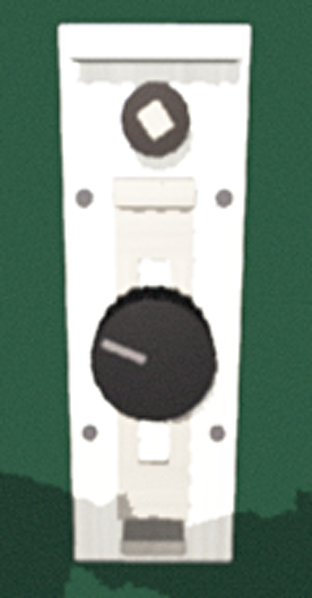

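```bash
python3 - <<'E'
from h import *
o,c=pickle.load(open("w1.pkl","rb"))
z=lambda a:np.array(a)/2.6+[190,20]-0.3
yaw=1.766; e=np.array([np.cos(yaw),np.sin(yaw),0]); n=np.array([-e[1],e[0],0])
def show(nm,p,h):
    P=onplane(c,[z(p)],h,o)[0]; print(nm,P.round(4),"along",(P@e).round(4),"lat",(P@n).round(4))
show("end-",(155,561),.012)
show("knobL",(92,358),.0735); show("knobR",(216,358),.0735); show("knobbot",(154,421),.0735); show("knobtopupper",(154,297),.0735)
show("fencefront",(156,61),.038); show("fenceback",(156,24),.038)
show("nosetopfront",(156,178),.026)
show("mountbottomedge",(155,155),.032);show("mounttop",(156,83),.032);show("mountL",(121,120),.032);show("mountR",(189,120),.032)
show("taptopfront",(153,541),.044);show("tabtopback",(153,555),.044);show("tabtopb",(153,520),.044)
print((onplane(c,[z((154,359))],.0735,o)))
for h in [(84,198),(224,198),(90,433),(217,433)]: show("hole",h,.012)
E
```

```text
end- [ 0.5566 -0.0944  0.012 ] along -0.2006 lat -0.5277
knobL [0.5078 0.02   0.0735] along -0.0789 lat -0.502
knobR [0.5564 0.0298 0.0735] along -0.0787 lat -0.5516
knobbot [ 0.5373 -0.0011  0.0735] along -0.1053 lat -0.5269
knobtopupper [0.5272 0.0488 0.0735] along -0.0544 lat -0.5267
fencefront [0.5106 0.1347 0.038 ] along 0.0331 lat -0.5271
fenceback [0.508  0.1477 0.038 ] along 0.0464 lat -0.527
nosetopfront [0.5196 0.0906 0.026 ] along -0.0119 lat -0.5273
mountbottomedge [0.5173 0.0998 0.032 ] along -0.0024 lat -0.5268
mounttop [0.5122 0.1271 0.032 ] along 0.0253 lat -0.5271
mountL [0.5009 0.1104 0.032 ] along 0.0112 lat -0.5128
mountR [0.5283 0.116  0.032 ] along 0.0113 lat -0.5407
taptopfront [ 0.5504 -0.0684  0.044 ] along -0.1738 lat -0.5267
tabtopback [ 0.5518 -0.0755  0.044 ] along -0.1811 lat -0.5267
tabtopb [ 0.5483 -0.0578  0.044 ] along -0.1631 lat -0.5266
[[0.53214311 0.0244732  0.0735    ]]
hole [0.49   0.0753 0.012 ] along -0.0212 lat -0.4953
hole [0.551  0.0877 0.012 ] along -0.0209 lat -0.5576
hole [ 0.5119 -0.0328  0.012 ] along -0.1315 lat -0.4958
hole [ 0.5724 -0.0206  0.012 ] along -0.1312 lat -0.5575
```

```bash
cat >> h.py <<'E'
yaw=1.766; e=np.array([np.cos(yaw),np.sin(yaw),0]); n=np.array([-e[1],e[0],0])
S=np.array([.5325,.0229,0])
E
python3 - <<'E'
from h import *
from bench import ctrl
o=ctrl.get_obs()
print(plan(o,S-.129*e+[0,0,.12],.195)); print(plan(o,S-.129*e+[0,0,.053],.195))
E
```

```text
(array([ 0.8806, -0.6511, -0.0107]), array([ 0.0005, -0.    , -0.    ]))
(array([ 1.2156, -0.6512, -0.0106]), array([ 0.0005, -0.    , -0.    ]))
```

Request:
jog_arm(commands=[0,-0.65,-0.01,0,0,0,-1,0,-0.65,-0.01,0,0,0,-1,0,-0.65,-0.01,0,0,0,-1,0.88,-0.65,-0.01,0,0,0,-1,0.88,-0.65,-0.01,0,0,0,-1,0.88,-0.65,-0.01,0,0,0,-1,0.88,-0.65,-0.01,0,0,0,-1,0.88,-0.65,-0.01,0,0,0,-1])

```text
time_s: 3.45
eef_pos: [0.5587, -0.1045, 0.1224]
eef_rot: [0.705, -0.07, 0.703, 0.069]
wrist_force: [0.1, 0.4, 0.9]
opening: 0.004
```

Request:
jog_arm(commands=[0.33,0,0,0,0,0,-1,0.33,0,0,0,0,0,-1,0.33,0,0,0,0,0,-1,0.33,0,0,0,0,0,-1])

```text
time_s: 3.95
eef_pos: [0.5597, -0.1055, 0.0577]
eef_rot: [0.706, -0.07, 0.702, 0.068]
wrist_force: [-0.8, -0.5, 0.5]
opening: 0.001
```

```bash
cat > look.py <<'E'
import sys
from h import *
from bench import ctrl
o=ctrl.get_obs(); a=sys.argv[1]
for nm in sys.argv[2:]:
    c=ctrl.camera(nm); pickle.dump((o,c),open(f"{a}{nm}.pkl","wb"))
    f=c["frame"][:,:,::-1]
    if nm=="scene": f=cv2.resize(f[150:250,190:330],None,fx=5,fy=5,interpolation=cv2.INTER_CUBIC)
    if nm=="top": f=cv2.resize(f[145:245,200:315],None,fx=6,fy=6,interpolation=cv2.INTER_CUBIC)
    cv2.imwrite(f"pics/{a}{nm}.png",f)
print(o["time_s"],"rel",((np.array(o["eef_pos"])-S)@np.c_[e,n,[0,0,1]]).round(4),"F",(np.array(o["wrist_force"])@np.c_[e,n,[0,0,1]]).round(2),"T",np.array(o["torque"]).round(3),o["opening"])
E
python3 look.py a wrist scene
```

```text
3.95 rel [-0.1313 -0.0018  0.0577] F [-0.32  0.85  0.47] T [ 0.037  0.038 -0.021] 0.0011303240586877934
```

View pics/awrist.png

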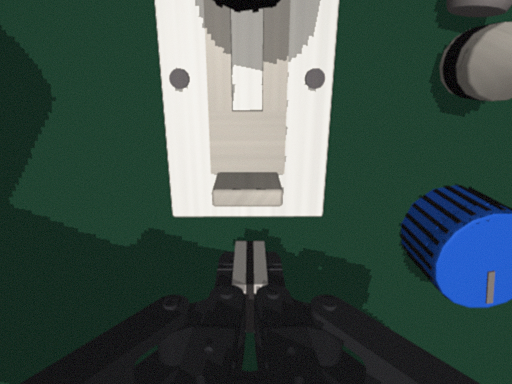

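View pics/ascene.png

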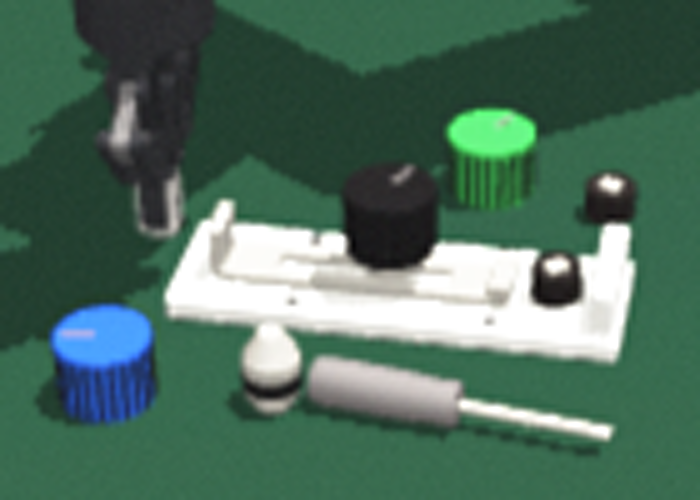

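The closed fingers stand clear, just beyond the plate's end and centred on the tab. I'll advance slowly along tool +y.

Request:
jog_arm(commands=[0.02,0.03,0.005,0,0,0,-1,0.02,0.06,0.005,0,0,0,-1,0.02,0.075,0.005,0,0,0,-1,0.02,0.085,0.005,0,0,0,-1,0.02,0.095,0.005,0,0,0,-1,0.02,0.105,0.005,0,0,0,-1,0.02,0.11,0.005,0,0,0,-1,0.02,0.115,0.005,0,0,0,-1])

```text
time_s: 5.05
eef_pos: [0.5539, -0.0821, 0.0503]
eef_rot: [0.704, -0.069, 0.704, 0.069]
wrist_force: [-0.0, -3.1, -0.4]
opening: 0.001
```

```bash
python3 look.py b wrist
```

```text
5.05 rel [-0.1071 -0.0007  0.0503] F [-2.99  0.63 -0.4 ] T [-0.42 -0.03  0.01] 0.0014939000538941758
```

View pics/bwrist.png

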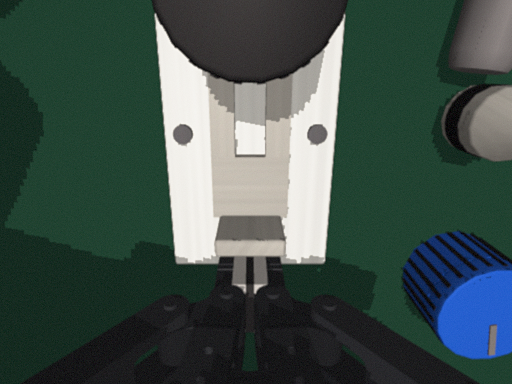

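In contact and sliding at ~3 N. I'll continue in 1 mm rows.

Request:
jog_arm(commands=[0,0.005,0,0,0,0,-1,0,0.01,0,0,0,0,-1,0,0.015,0,0,0,0,-1,0,0.02,0,0,0,0,-1,0,0.025,0,0,0,0,-1,0,0.03,0,0,0,0,-1,0,0.035,0,0,0,0,-1])

```text
time_s: 5.98
eef_pos: [0.5525, -0.075, 0.0503]
eef_rot: [0.704, -0.069, 0.704, 0.069]
wrist_force: [0.9, -3.8, -1.5]
opening: 0.002
```

Request:
jog_arm(commands=[0,0.004,0,0,0,0,-1,0,0.008,0,0,0,0,-1,0,0.008,0,0,0,0,-1])

```text
time_s: 6.35
eef_pos: [0.5522, -0.0733, 0.0503]
eef_rot: [0.704, -0.069, 0.704, 0.069]
wrist_force: [0.2, -2.0, -1.2]
opening: 0.002
```

```bash
python3 look.py c scene
```

```text
6.35 rel [-0.0982 -0.0007  0.0503] F [-2.03  0.17 -1.23] T [-0.38  -0.143 -0.043] 0.001940638791162678
```

View pics/cscene.png

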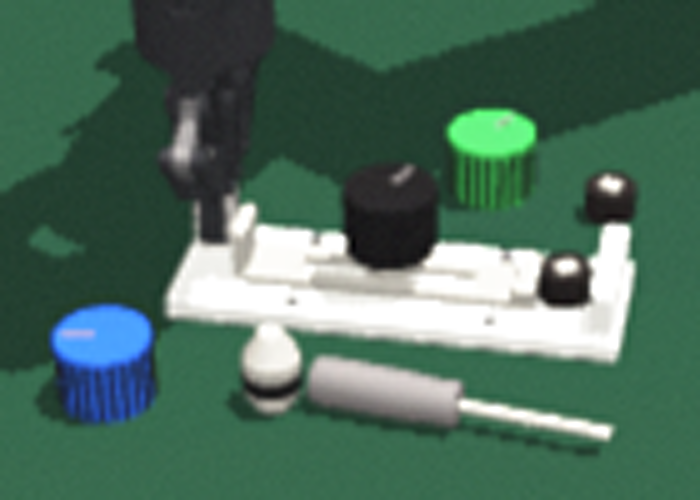

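The nose now reaches the mount, and a gap to the fence remains. I'll continue in small steps and watch the force.

Request:
jog_arm(commands=[0,0.004,0,0,0,0,-1,0,0.008,0,0,0,0,-1,0,0.012,0,0,0,0,-1,0,0.015,0,0,0,0,-1])

```text
time_s: 6.9
eef_pos: [0.5516, -0.0705, 0.0503]
eef_rot: [0.704, -0.069, 0.704, 0.069]
wrist_force: [1.2, -2.9, -1.2]
opening: 0.004
```

```bash
python3 look.py d scene
```

```text
6.9 rel [-0.0953 -0.0007  0.0503] F [-3.1  -0.6  -1.23] T [-0.636 -0.088  0.07 ] 0.004304030635322082
```

View pics/dscene.png

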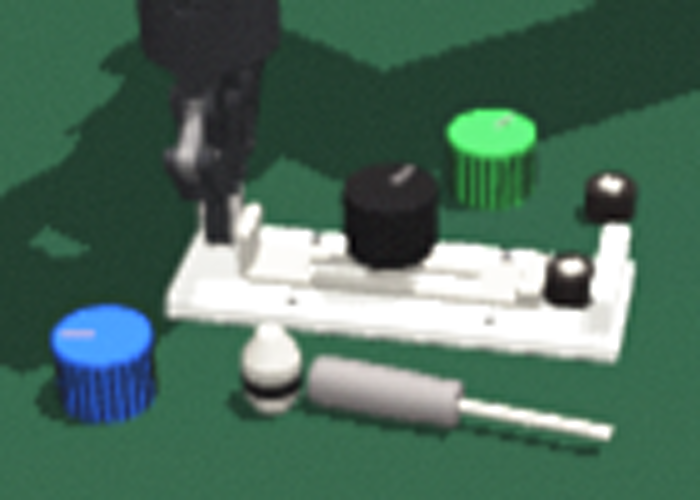

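Request:
jog_arm(commands=[0,0.003,0,0,0,0,-1,0,0.006,0,0,0,0,-1,0,0.008,0,0,0,0,-1,0,0.008,0,0,0,0,-1])

```text
time_s: 7.45
eef_pos: [0.5516, -0.0703, 0.0504]
eef_rot: [0.704, -0.07, 0.704, 0.068]
wrist_force: [1.5, -8.8, -3.4]
opening: -0.004
```

Request:
jog_arm(commands=[0,0.003,0,0,0,0,-1,0,0.005,0,0,0,0,-1,0,0.005,0,0,0,0,-1])

```text
time_s: 7.82
eef_pos: [0.5516, -0.0701, 0.0504]
eef_rot: [0.704, -0.07, 0.703, 0.068]
wrist_force: [1.2, -13.3, -4.2]
opening: 0.0
```

Request:
jog_arm(commands=[0,0.003,0,0,0,0,-1,0,0.005,0,0,0,0,-1,0,0.005,0,0,0,0,-1])

```text
time_s: 8.2
eef_pos: [0.5516, -0.07, 0.0504]
eef_rot: [0.704, -0.071, 0.703, 0.067]
wrist_force: [1.8, -15.4, -5.8]
opening: 0.002
```

The force rises with no motion, so the mount is snug, and the push stayed at 15 N at most. I'll back off and lift.

Request:
jog_arm(commands=[0,-0.05,0,0,0,0,-1,0,-0.12,0,0,0,0,-1,0,-0.15,0,0,0,0,-1,-0.4,-0.15,0,0,0,0,1,-0.8,-0.15,0,0,0,0,1,-0.8,0.2,0,0,0,0,1,-0.8,0.45,0,0,0,0,1,-0.8,0.45,0,0,0,0,1,-0.8,0.45,0,0,0,0,1])

```text
time_s: 9.32
eef_pos: [0.5335, 0.0214, 0.2102]
eef_rot: [0.704, -0.069, 0.704, 0.069]
wrist_force: [0.4, -0.6, -0.1]
opening: 1.004
```

```bash
python3 look.py e wrist scene
```

```text
9.325 rel [-0.0017 -0.0007  0.2102] F [-0.72 -0.28 -0.05] T [-0.057 -0.019 -0.06 ] 1.0041968993357184
```

View pics/ewrist.png

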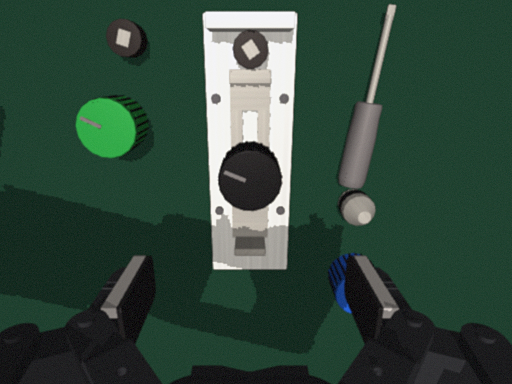

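View pics/escene.png

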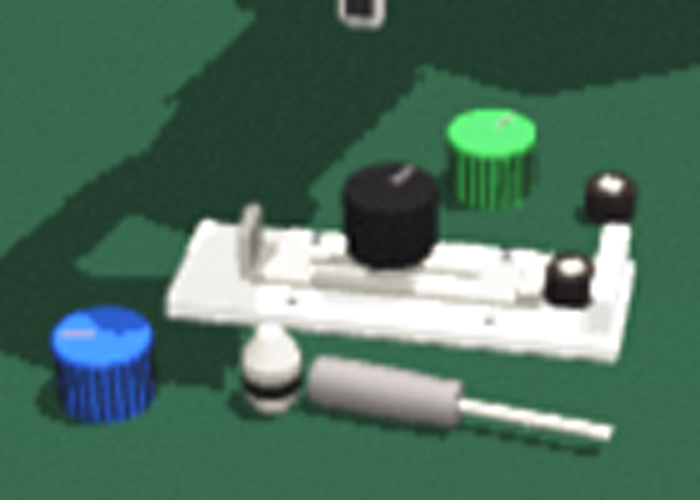

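The mount at (250,49) sits between nose (row 70) and fence. I'll measure the positions from this closer view.

```bash
python3 - <<'E'
from h import *
o,c=pickle.load(open("ewrist.pkl","rb")); f=c["frame"][:,:,::-1]
cv2.imwrite("pics/ez.png",cv2.resize(f[0:140,190:310],None,fx=4.2,fy=4.2,interpolation=cv2.INTER_CUBIC))
cv2.imwrite("pics/ez2.png",cv2.resize(f[130:280,190:310],None,fx=4,fy=4,interpolation=cv2.INTER_CUBIC))
g=f.mean(2)
for r in range(60,285,1):pass
rows=(90,110,125,140,215,230)
w=(f.min(2)>75)
for r in rows:
    xs=np.where(w[r,195:305])[0]+195
    P=onplane(c,[(xs.min()-.5,r),(xs.max()+.5,r)],.012,o); M=P.mean(0)-S; print(r,xs.min(),xs.max(),"rel",(M@e).round(4),(M@n).round(4),np.linalg.norm(P[1]-P[0]).round(4))
E
```

```text
90 205 294 rel 0.0672 0.0006 0.0814
110 206 293 rel 0.0495 0.0005 0.0811
125 207 292 rel 0.0358 0.0005 0.0804
140 207 292 rel 0.0217 0.0005 0.0816
215 210 289 rel -0.0558 0.0003 0.082
230 211 287 rel -0.0728 0.0008 0.0802
```

View pics/ez.png

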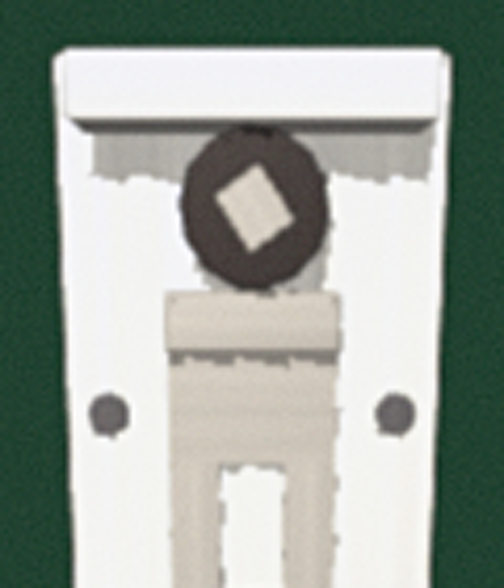

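View pics/ez2.png

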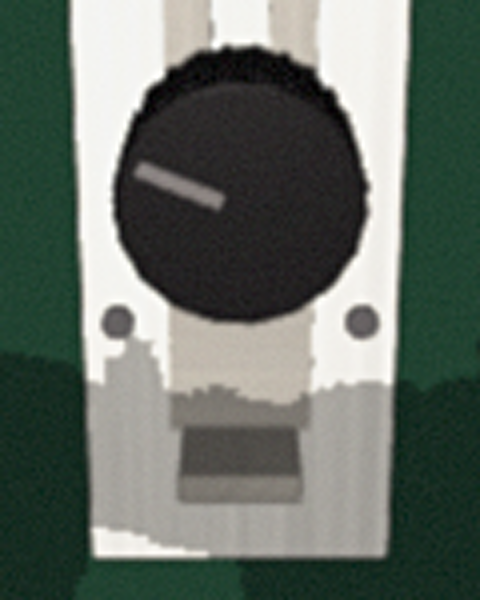

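```bash
python3 - <<'E'
from h import *
o,c=pickle.load(open("ewrist.pkl","rb"))
a=lambda p:np.array(p)/4.2+[190,0]-0.4
b=lambda p:np.array(p)/4+[190,130]-0.4
def s(nm,p,h):
    M=onplane(c,[p],h,o)[0]-S; print(nm,(M@e).round(4),(M@n).round(4))
s("fence",a((252,120)),.038); s("holeTL",a((109,414)),.012); s("holeTR",a((396,414)),.012)
s("holeBL",b((118,322)),.012); s("holeBR",b((362,322)),.012); s("end",b((240,556)),.012)
s("knobL",b((116,195)),.0735); s("knobR",b((366,195)),.0735); s("knobbot",b((240,322)),.0735); s("knobtop",b((240,80)),.0735)
s("mtop",a((254,128)),.032); s("mbot",a((254,288)),.032); s("nose",a((254,292)),.026); s("tabback",b((240,502)),.044)
s("ribout",b((138,170)),.0735);s("ribin",b((222,202)),.0735)
s("tabL",b((180,502)),.044);s("tabR",b((302,502)),.044)
E
```

```text
fence 0.1151 0.0006
holeTL 0.06 0.0315
holeTR 0.0601 -0.0308
holeBL -0.0504 0.0313
holeBR -0.0503 -0.0308
end -0.1192 0.0001
knobL 0.0029 0.025
knobR 0.0029 -0.0246
knobbot -0.0244 0.0004
knobtop 0.0261 0.0004
mtop 0.1144 0.0002
mbot 0.0856 0.0001
nose 0.0849 0.0001
tabback -0.0837 0.0002
ribout 0.008 0.0205
ribin 0.0014 0.004
tabL -0.0838 0.0147
tabR -0.0837 -0.0147
```

Snug is confirmed: mount spans 85.6–114.4 mm, nose at 84.9, fence at 115.1. The stud estimate is consistent within 1 mm. Now descend over the knob.

Request:
jog_arm(commands=[0.2,0.012,-0.005,0,0,0,1,0.4,0.012,-0.005,0,0,0,1,0.6,0.012,-0.005,0,0,0,1,0.72,0.012,-0.005,0,0,0,0.7,0.72,0.012,-0.005,0,0,0,0.4,0.72,0.012,-0.005,0,0,0,0.4,0.72,0.012,-0.005,0,0,0,0.4])

```text
time_s: 10.3
eef_pos: [0.5332, 0.0229, 0.0677]
eef_rot: [0.705, -0.069, 0.703, 0.068]
wrist_force: [0.2, -0.4, 0.1]
opening: 0.7
```

```bash
python3 look.py f wrist scene
```

```text
10.3 rel [-0.0001 -0.0007  0.0677] F [-0.44 -0.1   0.15] T [ 0.016 -0.041 -0.019] 0.6996263164774011
```

View pics/fwrist.png

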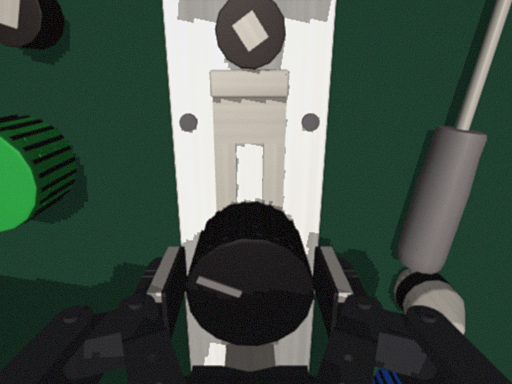

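View pics/fscene.png

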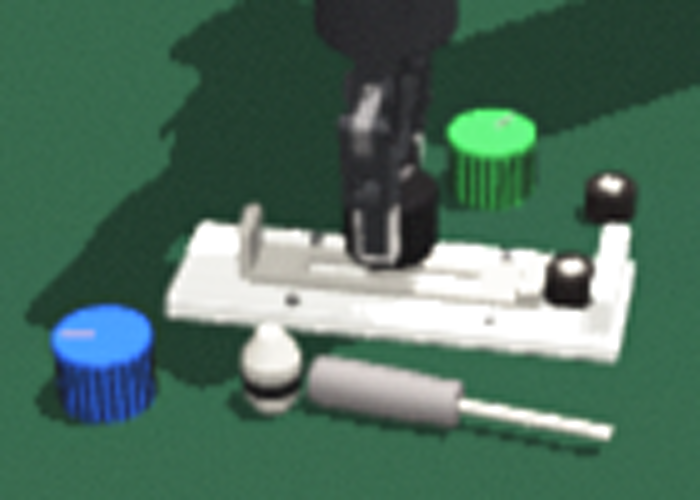

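Knob is centred between the pads (188–313 px). Closing gently.

Request:
jog_arm(commands=[0,0,-0.004,0,0,0,0.28,0,0,-0.004,0,0,0,0.22,0,0,-0.004,0,0,0,0.18,0,0,-0.004,0,0,0,0.18])

```text
time_s: 10.9
eef_pos: [0.5318, 0.0233, 0.0668]
eef_rot: [0.704, -0.069, 0.703, 0.069]
wrist_force: [0.6, 0.5, 5.6]
opening: 0.596
```

```bash
python3 look.py g wrist
```

```text
10.9 rel [0.0006 0.0006 0.0668] F [ 0.36 -0.72  5.61] T [ 0.118 -0.039  0.021] 0.5958408359243379
```

View pics/gwrist.png

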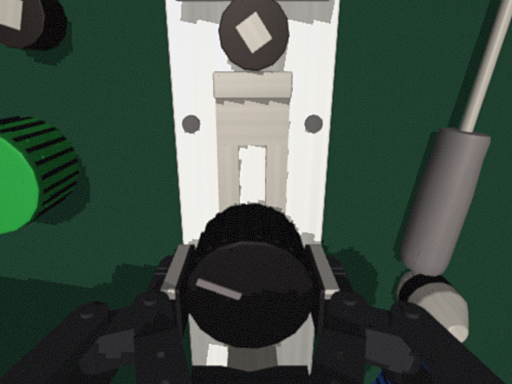

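The knob is gripped with ~5.6 N downward and almost no lateral force. Now turn backwards in small steps, watching z.

Request:
jog_arm(commands=[0,0,0,-0.008,0,0,0.18,0,0,0,-0.016,0,0,0.18,0,0,0,-0.024,0,0,0.18])

```text
time_s: 11.32
eef_pos: [0.5319, 0.0232, 0.0668]
eef_rot: [0.697, -0.122, 0.696, 0.122]
wrist_force: [0.6, -0.2, 5.2]
opening: 0.597
```

```bash
python3 look.py h wrist
```

```text
11.325 rel [0.0004 0.0005 0.0668] F [-0.3  -0.51  5.2 ] T [-0.004 -0.117 -0.005] 0.5965750025074181
```

View pics/hwrist.png

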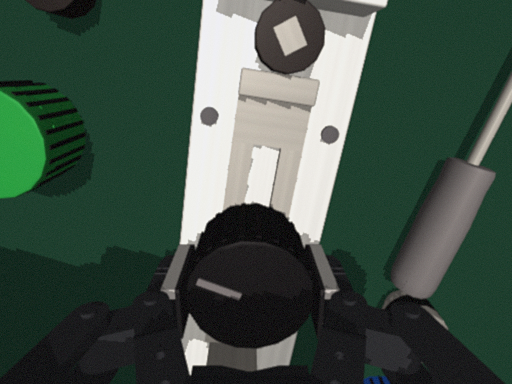

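The knob turns with the gripper. Continue.

Request:
jog_arm(commands=[0,0,0,-0.008,0,0,0.18,0,0,0,-0.016,0,0,0.18,0,0,0,-0.024,0,0,0.18])

```text
time_s: 11.75
eef_pos: [0.5318, 0.0232, 0.0665]
eef_rot: [0.686, -0.174, 0.685, 0.174]
wrist_force: [1.1, 0.0, 2.5]
opening: 0.598
```

Request:
jog_arm(commands=[0,0,0,-0.008,0,0,0.18,0,0,0,-0.016,0,0,0.18,0,0,0,-0.024,0,0,0.18])

```text
time_s: 12.12
eef_pos: [0.5316, 0.0233, 0.0662]
eef_rot: [0.671, -0.225, 0.67, 0.225]
wrist_force: [1.8, 0.5, -0.4]
opening: 0.596
```

The upward support force fell to zero and z dropped: the pins are at the gap. I'll hold the angle and follow down.

Request:
jog_arm(commands=[0.01,0,0,0,0,0,0.18,0.02,0,0,0,0,0,0.18,0.02,0,0,0,0,0,0.18])

```text
time_s: 12.5
eef_pos: [0.5316, 0.0234, 0.062]
eef_rot: [0.671, -0.225, 0.67, 0.225]
wrist_force: [4.6, 1.5, -3.0]
opening: 0.595
```

```bash
python3 look.py i wrist scene
```

```text
12.5 rel [0.0007 0.0008 0.062 ] F [ 0.58 -4.79 -2.98] T [ 0.277 -0.805  0.016] 0.5950281127671613
```

View pics/iwrist.png

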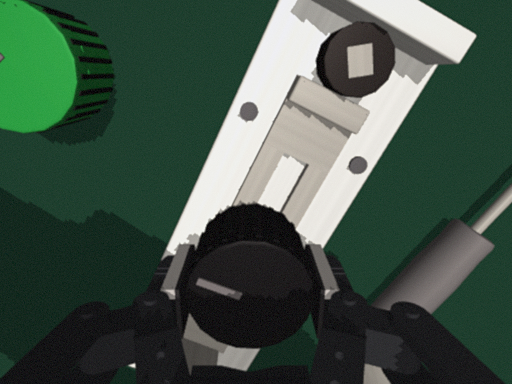

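Request:
jog_arm(commands=[0.01,-0.002,0.004,0,0,0,0.18,0.02,-0.002,0.004,0,0,0,0.18,0.02,-0.002,0.004,0,0,0,0.18])

```text
time_s: 12.98
eef_pos: [0.5317, 0.0235, 0.0579]
eef_rot: [0.67, -0.225, 0.671, 0.225]
wrist_force: [2.2, 0.7, -0.5]
opening: 0.599
```

```bash
python3 look.py j scene
```

```text
12.975 rel [0.0007 0.0006 0.0579] F [ 0.25 -2.32 -0.52] T [ 0.06  -0.295 -0.016] 0.5991281156694508
```

View pics/jscene.png

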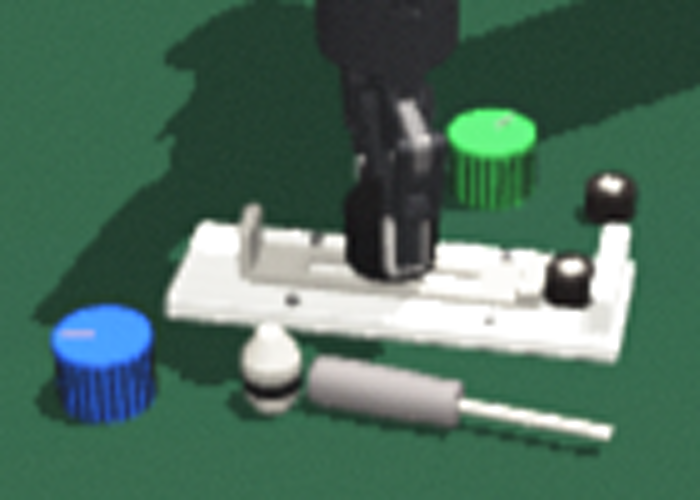

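Request:
jog_arm(commands=[0.005,0,0.004,0,0,0,0.18,0.008,0,0.004,0,0,0,0.18,0.008,0,0.004,0,0,0,0.18])

```text
time_s: 13.4
eef_pos: [0.5323, 0.0237, 0.0572]
eef_rot: [0.67, -0.225, 0.671, 0.225]
wrist_force: [-2.1, -2.0, 7.0]
opening: 0.597
```

It clicked: a 9.6 mm drop and now 7 N of support. Turn forwards (positive about tool x), watching force and z.

Request:
jog_arm(commands=[0,0,-0.002,0.008,0,0,0.18,0,0,-0.002,0.016,0,0,0.18,0,0,-0.002,0.024,0,0,0.18])

```text
time_s: 13.78
eef_pos: [0.5329, 0.0236, 0.0574]
eef_rot: [0.686, -0.173, 0.685, 0.173]
wrist_force: [0.5, -0.5, 5.2]
opening: 0.597
```

Request:
jog_arm(commands=[0,0,0,0.008,0,0,0.18,0,0,0,0.016,0,0,0.18,0,0,0,0.024,0,0,0.18])

```text
time_s: 14.15
eef_pos: [0.5327, 0.0236, 0.0571]
eef_rot: [0.697, -0.121, 0.697, 0.121]
wrist_force: [0.2, -0.5, 1.9]
opening: 0.598
```

Force is falling, so the thread has engaged and sinking begins. From here I'll follow down at 5.7 mm/rad (0.0014 per 0.008 turn), plus a little extra.

Request:
jog_arm(commands=[0.004,0,0,0.008,0,0,0.18,0.006,0,0,0.016,0,0,0.18,0.007,0,0,0.024,0,0,0.18])

```text
time_s: 14.52
eef_pos: [0.533, 0.0235, 0.0561]
eef_rot: [0.704, -0.068, 0.703, 0.068]
wrist_force: [-0.3, -1.2, 6.2]
opening: 0.596
```

Request:
jog_arm(commands=[0.0015,0,0,0.008,0,0,0.18,0.003,0,0,0.016,0,0,0.18,0.0045,0,0,0.024,0,0,0.18])

```text
time_s: 14.9
eef_pos: [0.5331, 0.0235, 0.0552]
eef_rot: [0.707, -0.015, 0.707, 0.015]
wrist_force: [-0.7, 0.0, 6.2]
opening: 0.6
```

```bash
python3 look.py k wrist
```

```text
14.9 rel [ 0.0005 -0.0007  0.0552] F [0.13 0.64 6.16] T [-0.053  0.052  0.059] 0.6003732237239263
```

View pics/kwrist.png

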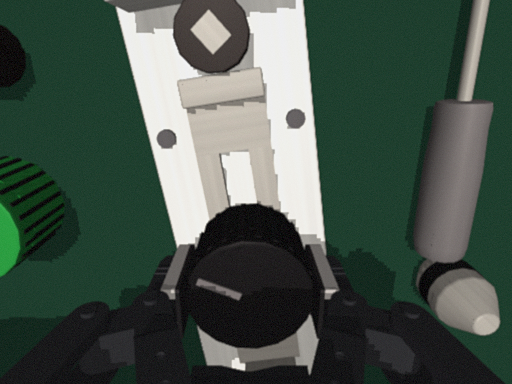

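The knob moves with the gripper and force is steady at 6 N. Continue.

Request:
jog_arm(commands=[0.0015,0,0,0.008,0,0,0.18,0.003,0,0,0.016,0,0,0.18,0.0045,0,0,0.024,0,0,0.18,0.006,0,0,0.032,0,0,0.18])

```text
time_s: 15.45
eef_pos: [0.5332, 0.0235, 0.0541]
eef_rot: [0.705, 0.056, 0.704, -0.056]
wrist_force: [-0.2, -0.6, 6.2]
opening: 0.596
```

Request:
jog_arm(commands=[0.0015,0,0,0.008,0,0,0.18,0.003,0,0,0.016,0,0,0.18,0.0045,0,0,0.024,0,0,0.18,0.006,0,0,0.032,0,0,0.18])

```text
time_s: 15.95
eef_pos: [0.5332, 0.0234, 0.053]
eef_rot: [0.696, 0.126, 0.695, -0.127]
wrist_force: [-0.5, -0.3, 5.7]
opening: 0.599
```

```bash
python3 look.py l
```

```text
15.95 rel [ 0.0004 -0.0007  0.053 ] F [-0.22  0.51  5.7 ] T [-0.063  0.129  0.011] 0.5993952271976626
```

Request:
jog_arm(commands=[0.0015,0,0,0.008,0,0,0.18,0.003,0,0,0.016,0,0,0.18,0.0045,0,0,0.024,0,0,0.18,0.006,0,0,0.032,0,0,0.18])

```text
time_s: 16.45
eef_pos: [0.5332, 0.0234, 0.0518]
eef_rot: [0.68, 0.196, 0.679, -0.196]
wrist_force: [-0.5, -1.1, 7.4]
opening: 0.598
```

```bash
python3 look.py m
```

```text
16.45 rel [ 0.0004 -0.0008  0.0518] F [-0.96  0.73  7.4 ] T [-0.042  0.157 -0.045] 0.5975940450754907
```

Request:
jog_arm(commands=[0.001,0,0,0.006,0,0,0.18,0.002,0,0,0.012,0,0,0.18])

```text
time_s: 16.7
eef_pos: [0.5333, 0.0236, 0.0514]
eef_rot: [0.672, 0.221, 0.671, -0.221]
wrist_force: [-0.2, 0.6, 7.8]
opening: 0.598
```

```bash
python3 look.py n
```

```text
16.7 rel [ 0.0006 -0.0009  0.0514] F [0.63 0.08 7.79] T [0.139 0.119 0.086] 0.5980379744177149
```

Request:
jog_arm(commands=[0,0,0,0.005,0,0,0.18,0,0,0,0.005,0,0,0.18])

```text
time_s: 16.95
eef_pos: [0.5332, 0.0237, 0.0514]
eef_rot: [0.669, 0.231, 0.668, -0.231]
wrist_force: [0.8, 0.6, 6.8]
opening: 0.596
```

```bash
python3 look.py o wrist
```

```text
16.95 rel [ 0.0006 -0.0008  0.0514] F [ 0.39 -0.92  6.78] T [0.105 0.065 0.151] 0.5963364388034522
```

Request:
jog_arm(commands=[0,0,0,0.005,0,0,0.18,0,0,0,0.005,0,0,0.18])

```text
time_s: 17.25
eef_pos: [0.5332, 0.0237, 0.0514]
eef_rot: [0.665, 0.242, 0.664, -0.241]
wrist_force: [-0.4, 0.1, 5.9]
opening: 0.598
```

```bash
python3 look.py p wrist
```

```text
17.25 rel [ 0.0006 -0.0008  0.0514] F [0.21 0.39 5.94] T [0.138 0.025 0.263] 0.5976888715578935
```

View pics/pwrist.png

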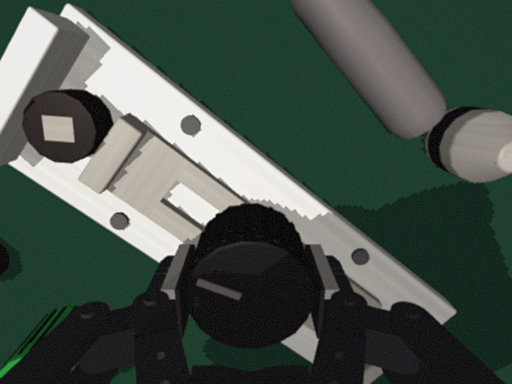

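Turning torque is rising (0.09→0.15→0.26 N m) while z stays at 0.0514, so this is the home stop. I'll relax the turn, then open and lift.

Request:
jog_arm(commands=[-0.002,0,0,-0.006,0,0,0.18,-0.004,0,0,-0.006,0,0,0.25,-0.004,0,0,-0.006,0,0,0.4,-0.004,0,0,-0.006,0,0,0.8,-0.004,0,0,-0.006,0,0,0.8,-0.004,0,0,-0.006,0,0,0.8])

```text
time_s: 18.05
eef_pos: [0.5324, 0.0237, 0.0511]
eef_rot: [0.669, 0.229, 0.669, -0.229]
wrist_force: [-0.1, -0.6, -0.3]
opening: 0.899
```

Request:
jog_arm(commands=[-0.2,0,0,0,0,0,0.8,-0.5,0,0,0,0,0,0.8,-0.8,0,0,0,0,0,0.8,-0.8,0,0,0.11,0,0,0.8,-0.8,0,0,0.11,0,0,0.8,-0.8,0,0,0.11,0,0,0.8,-0.8,0,0,0.11,0,0,0.8,-0.8,0,0,0.11,0,0,0.8])

```text
time_s: 19.05
eef_pos: [0.5324, 0.0238, 0.2111]
eef_rot: [0.552, 0.442, 0.552, -0.442]
wrist_force: [-0.5, 0.9, 0.2]
opening: 0.904
```

```bash
python3 look.py q wrist scene
```

```text
19.05 rel [ 0.0009 -0.      0.2111] F [1.01 0.28 0.2 ] T [-0.049  0.023 -0.019] 0.9042543571709821
```

View pics/qwrist.png

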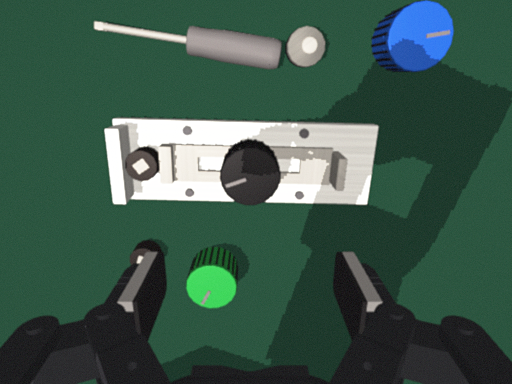

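View pics/qscene.png

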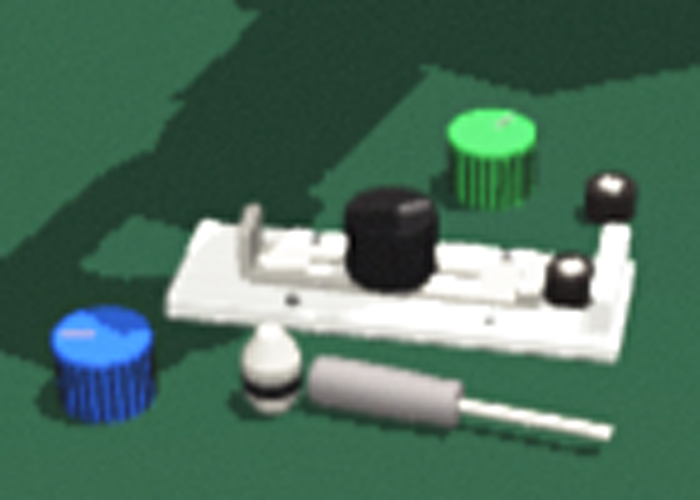

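```bash
python3 - <<'E'
from h import *
o,c=pickle.load(open("qwrist.pkl","rb")); f=c["frame"][:,:,::-1]
g=np.zeros(f.shape[:2],np.uint8); g[135:210,215:285]=(f.max(2)<60)[135:210,215:285]
g=cv2.morphologyEx(g,cv2.MORPH_CLOSE,np.ones((7,7)))
n_,l,s,ce=cv2.connectedComponentsWithStats(g); j=1+np.argmax(s[1:,4]); print(s[j])
x,y,w,h,_=s[j]
for z in (.056,.058,.060,.064):
    P=onplane(c,[(x-.5,y+h-w/2),(x+w-.5,y+h-w/2)],z,o); print(z,"diam",np.linalg.norm(P[1]-P[0]).round(4),(P.mean(0)-S).round(4))
for z in (.0735,.064,.058):
    print(z,((proj(pickle.load(open("qscene.pkl","rb"))[1],S+[0,0,z])-[190,150])*5).round(0))
for nm,p,h in [("fence",(127,165),.038),("mountL",(125.5,165),.032),("mountR",(160.5,165),.032),("nose",(160.5,165),.026)]:
    M=onplane(c,[p],h,o)[0]-S; print(nm,(M@e).round(4))
E
python3 - <<'E'
from bench import ctrl
ctrl.hand_in()
E
```

```text
[ 221  140   59   65 2569]
0.056 diam 0.0501 [0.0005 0.0001 0.056 ]
0.058 diam 0.0497 [0.0011 0.0003 0.058 ]
0.06 diam 0.0493 [0.0017 0.0004 0.06  ]
0.064 diam 0.0486 [0.0028 0.0007 0.064 ]
0.0735 [[388. 185.]]
0.064 [[388. 200.]]
0.058 [[388. 209.]]
fence 0.1101
mountL 0.1137
mountR 0.0817
nose 0.0833
the job is handed in; nothing more can be done
```

I slid the strap until the mount was snug, clicked the knob down off the thread end, and screwed it home. Then I let go, lifted the gripper clear and handed the job in; it reports no verdict.

- **Strap and mount:** I pushed the tab lightly, with at most about 15 N at the wrist. A close wrist picture then put the mount at 85.6 to 114.4 mm along the plate, the nose at 84.9 mm and the fence face at 115.1 mm.
- **Click:** The knob clicked after about 0.45 rad backwards, dropping 9.6 mm with the gripper following under a few newtons.
- **Home:** Turning forwards about 1.35 rad sank it a further 5.8 mm, until its height stopped changing and the torque rose to 0.26 N m. That puts the underside at about 19.1 mm, against 19 mm for home.

**Disagreements in the last checks:**
- After release I confirmed the knob's height only by picture. The scene picture fits a knob top slightly above 58 mm (seen at row 203, expected 209), but it resolves only about 3 to 4 mm. The 19.1 mm figure comes from the gripper's own height reading.
- My rough mount and fence readings in the last oblique picture were off by up to 5 mm. The fence came out at 110 mm instead of 115, because I picked those pixels by eye. The mount still looked held between nose and fence.
- Nothing else looked moved in the last wrist and scene pictures. They don't show the dish, jar, tweezers and second objective, and I didn't take another overview picture; the arm did not work near them.

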